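# Make up the marked weight on a bindery spring scale

### The arm

A 6-joint arm with a two-finger parallel gripper is mounted at the origin on the work surface. World frame = base frame: x ahead of the robot, y to its left, z up, the work surface at z = 0. Lengths are in m, angles in rad, forces in N, time in s.
With the tool pointing down it reaches from about 0.275 to 0.85 m from the base axis. Payload 19 kg.
Tool frame: the origin (TCP) lies midway between the tips of the shut fingers; the grasp point (between the pads) lies 19 mm behind it; z points along the fingers, y is the direction in which the jaws open and shut (so a half turn about z gives the same grasp; the last joint's range is limited). The gripper opens to 85 mm and grips with 20 to 120 N. Pads are 22 mm wide; open, the fingers measure 114 mm over their backs; the gripper's body (76 mm by 85 mm) begins 54 mm behind the grasp point. The pads swing forward as they close: fully open they stand 13 mm farther back than shut.
Start: joints at [1.008, 0.15, 1.437, -0, 1.554, -0.134], TCP at [0.239, 0.523, 0.231] pointing down, gripper open.
Joint ranges: [-2.8, 2.8], [-0.68, 2.1], [0.12, 2.68], [-1.39, 4.53], [0.16, 2.79], [-2.81, 2.81]. Speed limits (rad/s): [1.89, 1.89, 2.22, 3.01, 3.01, 3.01].

### API

Orientations are given as a rotation vector (axis times angle).
In Python, from bench import read_state, snapshot, get_calibration, finish_job, boxes_of, masks_of gives the robot as it stands. The module is installed in compiled form; this text tells all that it offers.
- The arm moves only by the shell command python3 -m pendant 'ROWS' [FORCE]. ROWS is JSON, a list of rows, each a list of 3 entries, a list of its own where there are three numbers: the closure in counts, from 0 (fully open) to 255 (shut), then the shift along the tool's x, y, z in mm, then the turn about the tool's z in rad. A call has 1 to 20 rows; each row is the pose to reach, as a shift and turn from the pose commanded when the call began, along the tool's axes at that moment; what a row does not reach only later rows make up. A row lasts 1/10 s, in which the tool goes at most 50 mm and 8.59 degrees, less where a joint would pass 70% of its speed; a pose out of reach is approached as far as the arm can. A call with a gripper value outside its range is refused whole. The fingers move at their own pace and stop on an object; FORCE is the grip in N (left out, the last holds). Time passes only in rows, so rows that repeat a pose let the fingers close. It gives the time, the measured TCP pose, the force and the opening at its end, in the units of the state.
- read_state(): the state, without advancing time (a new reading comes with each control period).
- snapshot(name): name is "scene" or "top" or "wrist"; returns the picture (480x640x3 uint8, red, green, blue); there is no depth.
- get_calibration(name): a dict with "intrinsics" (3x3 intrinsics, pixels), "eye" and "attitude" of the camera in the world. Camera axes: x right, y up, looking along -z (the intrinsics and any distortion apply to the point x, -y, -z); pixel columns grow to the right and rows downward; lengths in m; the calibration is good to about 2 mm. The wrist camera is an equidistant fisheye: a pixel r from the principal point sees the ray r / f radians off the axis. A picture is of the moment at which its call begins: read the wrist's pose just before it. get_calibration takes no time and is no camera call; for the wrist camera it gives the pose at the moment of the call.
- finish_job(): hands the job in, once; it reports no verdict.
Trained networks look in the newest picture that a camera, given by its name, has taken for a name from the list of things; names that differ only in an ending like _2 or _b are one class to them, and where a whole thing is asked for, a point or a joint stands for the part that bears it (a point fixed in the world has none). Each returns a list of dicts, best first, with "p" (0 to 1); they miss things now and then, are a little off and sometimes report something else, mostly with a low value. They report only what shows in the picture. A call takes as long as a camera call. They do not tell look-alikes from the thing itself.
- boxes_of(camera, target): "point" ([x, y, z] in m, in the coordinates of the camera as it stood for that picture, good to about 4 mm: the middle of the surface that is visible of it).
- masks_of(camera, target): "region" (480x640 bool, what is visible of it).
The state is a dict: "time_s": time; "q": joint angles; "joint_velocities": joint speeds; "joint_torque": joint torques, N m; "ee_pos": TCP position; "orientation": TCP orientation; "wrist_force": force on the tool from outside, world axes, zero at the start; "ft_torque": the same for the moment, N m; "grip_width": finger opening in m.
Only numpy, scipy, OpenCV 4.12 (cv2) and the standard library are available. Lean on these libraries where they do the work, as an engineer would, in place of code of your own. Each camera call takes 0.05 s, during which the arm holds its last target. There are 200 camera calls.

### The job

On the binder's bench, make up the marked weight on the spring scale. First get the square iron weight with the knob off the pan and into the low wooden tray beside it, leaving it upright there; then, with the closed tin staying on the pan, slide steel blocks off the wooden ledge onto the pan, only as many thick and thin ones as it takes for the dial needle to come to rest between the two heavy raised marks. Blocks you do not need stay on the scale's ledge or tray, no block may be left leaning, and everything else on the bench is left alone.

Things in the scene. Friction and masses are not known exactly. Their poses are not given: they have to be found in the camera images.
- scale: The spring scale, fixed to the bench, yaw within 0.2 rad: 400 mm long (y), 250 wide (x). Origin: on the bench under the pan's centre, z up. Along y from - to +: wooden ledge, aluminium pan, low wooden tray, level and side by side with 2 mm gaps. A white round dial, 128 mm across, tilted away from the robot, stands at x +180, y 0, up to 125 mm high.
- ledge_mid (a point): Centre of the ledge's flat top, 78 mm above the bench. The ledge spans y -200 to -82 mm and x -110 to +110 mm of the scale, without rim; it is always higher than the pan.
- pan_mid (a point): Centre of the pan's flat top; moves with the pan. The pan spans y -80 to +80 and x -118 to +118 mm of the scale, lips 8 mm high on its two x sides, none on its y sides. Top 75 mm above the bench when empty; it sinks level on a spring, 1.8 mm per 100 g, 27 mm at most.
- tray_mid (a point): Centre of the tray's floor, 45 mm above the bench, always lower than the pan. The tray spans y +82 to +200 and x -120 to +120 mm of the scale; thin walls up to 69 mm above the bench on its x sides and far +y side, open towards the pan.
- needle (a joint): Dial needle in rad: 0 with the pan empty (towards the scale's +y), growing clockwise seen from above by 0.198 for each 100 g on the pan (pan top = 75 mm - 9.09 mm x angle). The inner edges of the two heavy raised marks are near 1.82 and 2.14 rad, about 920 and 1080 g. It settles within 0.5 s and stops at 2.97.
- iron: The square dark iron weight left on the pan: base 56 x 56 x 22 mm, on it a neck 14 mm thick and a round knob 22 mm in diameter from 33 to 45 mm above the underside; 500 g. It stands about 50 mm to either side in x of the scale's centre line, at about y +35 mm. Origin: centre of its underside.
- tin: Closed round aluminium tin, 62 mm in diameter, 40 mm high, holding a part batch of brass corners; its mass is unknown, 200 to 640 g. It stands on the pan at about y +35 mm, on the other side of the centre line from the iron. Origin: centre of its underside.
- thick_a: One of two thick steel blocks, 32 x 46 x 26 mm high, 300 g. Starts flat on the ledge, its 46 mm side within 0.2 rad of the scale's y, at about y -125 mm, in one of four places 50 mm apart (x about -75, -25, +25, +75 mm of the scale; which is where changes). Origin: centre of its underside.
- thick_b: One of two thick steel blocks, 32 x 46 x 26 mm high, 300 g. Starts flat on the ledge, its 46 mm side within 0.2 rad of the scale's y, at about y -125 mm, in one of four places 50 mm apart (x about -75, -25, +25, +75 mm of the scale; which is where changes). Origin: centre of its underside.
- thin_a: One of two thin steel blocks, 32 x 46 x 9 mm high, 100 g. Starts flat on the ledge, its 46 mm side within 0.2 rad of the scale's y, at about y -125 mm, in one of four places 50 mm apart (x about -75, -25, +25, +75 mm of the scale; which is where changes). Origin: centre of its underside.
- thin_b: One of two thin steel blocks, 32 x 46 x 9 mm high, 100 g. Starts flat on the ledge, its 46 mm side within 0.2 rad of the scale's y, at about y -125 mm, in one of four places 50 mm apart (x about -75, -25, +25, +75 mm of the scale; which is where changes). Origin: centre of its underside.
- spool: Bystander: thread spool 34 mm in diameter, 38 mm high, standing in the tray at about x 0, y +175 mm of the scale. Origin: centre of its underside.
- brush: Bystander: brush lying on the bench beyond the ledge's end of the scale (about y -290 mm of the scale).
- hammer: Bystander: hammer lying on the bench to the robot's left.
- paste: Bystander: closed white jar, 72 mm in diameter, 85 mm high, on the bench to the left.
- book_a: Bystander: grey book, 130 x 180 x 34 mm, on the bench to the robot's right.
- bone: Bystander: flat white folder, 150 x 22 x 5 mm, on the bench to the right.
There are look-alikes about, which are no part of the job. What is shaped like the thick_b but black, purple or red is not meant.

How it is judged:
By the outcome, as a careful person would: the job done as asked, in the order asked, and still so for the second after the job is handed in, with the robot touching nothing.
It also fails if it takes over 72 s, if anything falls off the work surface, if the arm or the gripper's body presses on something with over 40 N, if the wrist force passes 120 N, or if a joint passes its speed limit or range.

## Working session

There is one attempt and no reset: what is moved stays moved. The work goes in short steps, Python scripts to look and compute and a shell command to move; the robot and the scene stay as the last step left them, time stands still between calls to the robot, and variables do not carry over. Pictures are saved under pics/ and viewed, about 8 in all and at most 12, crops included, and the job is handed in when it is done.

```bash
mkdir -p pics; cat > h.py <<'E'
import numpy as np, cv2
from scipy.spatial.transform import Rotation as R
from bench import *
def cam(n):
    c=get_calibration(n); A=np.array(c["attitude"],float)
    if A.shape!=(3,3): A=R.from_rotvec(A).as_matrix() if A.size==3 else R.from_quat(A).as_matrix()
    return np.array(c["intrinsics"]),np.array(c["eye"]),A
def w(n,p):
    K,e,A=cam(n); return e+A@np.array(p)
def pix(n,P):
    K,e,A=cam(n); p=A.T@(np.array(P)-e); p=K@np.array([p[0],-p[1],-p[2]]); return p[:2]/p[2]
def onz(n,u,v,z):
    K,e,A=cam(n); d=np.linalg.inv(K)@np.array([u,v,1]); d=A@np.array([d[0],-d[1],-d[2]]); return e+d*(z-e[2])/d[2]
E
python3 - <<'E'
from h import *
print(read_state()); 
for n in("scene","top","wrist"): print(n,get_calibration(n))
for n in("scene","top"):
    im=snapshot(n); cv2.imwrite(f"pics/{n}0.png",im[:,:,::-1])
    for t in("ledge_mid","pan_mid","tray_mid","iron","tin","thick_a","thin_a","spool","needle"):
        for b in boxes_of(n,t)[:5]:
            p=w(n,b["point"]);print(n,t,round(b["p"],2),p.round(3),pix(n,p).round(0))
E
```

```text
{'time_s': 0.0, 'q': array([ 1.00800182e+00,  1.50985903e-01,  1.43804749e+00,  3.53218881e-05,
        1.55380308e+00, -1.33995907e-01]), 'joint_velocities': array([ 0.00064175,  0.0004735 , -0.00024146, -0.00065894, -0.00103418,
       -0.00033832]), 'joint_torque': array([-3.53060736e-03, -7.13046885e+01, -5.70865381e+01, -3.85171370e-04,
        9.18446953e-03,  5.46066872e-05]), 'ee_pos': array([0.23894127, 0.52272363, 0.23066732]), 'orientation': array([-6.68310325e-01, -3.06921587e+00,  1.81720299e-03]), 'wrist_force': array([-0.96751317,  0.26393573,  0.15216595]), 'ft_torque': array([-0.01305597, -0.02534034,  0.00558837]), 'grip_width': 0.0854008620293407}
scene {'intrinsics': array([[468.94367518,   0.        , 321.85766523],
       [  0.        , 468.94367518, 241.37227424],
       [  0.        ,   0.        ,   1.        ]]), 'eye': array([0.93281511, 0.50865207, 0.84394877]), 'attitude': array([0.32085322, 0.83101454, 2.32732715])}
top {'intrinsics': array([[470.53303879,   0.        , 314.75334985],
       [  0.        , 470.53303879, 238.49016635],
       [  0.       
[... 1365 characters left out ...]
 ledge_mid 0.31 [ 0.569 -0.033  0.054] [325. 227.]
top pan_mid 0.69 [ 0.571 -0.032  0.056] [325. 226.]
top tray_mid 0.97 [ 0.58  -0.02   0.054] [320. 223.]
top iron 0.65 [ 0.586 -0.021  0.055] [321. 221.]
top iron 0.61 [0.521 0.017 0.075] [308. 243.]
top tin 0.97 [0.614 0.011 0.091] [309. 209.]
top thick_a 0.78 [ 0.333 -0.247  0.028] [401. 309.]
top thick_a 0.63 [ 0.583 -0.142  0.105] [365. 219.]
top thick_a 0.58 [ 0.305 -0.168  0.029] [374. 319.]
top thick_a 0.55 [0.344 0.017 0.027] [309. 306.]
top thick_a 0.44 [ 0.37  -0.104  0.026] [351. 296.]
top thin_a 0.7 [ 0.53  -0.134  0.088] [362. 239.]
top thin_a 0.61 [ 0.631 -0.149  0.087] [367. 203.]
top spool 0.56 [0.601 0.154 0.083] [258. 215.]
```

```bash
python3 - <<'E'
import cv2,numpy as np
a=cv2.imread("pics/top0.png");b=cv2.imread("pics/scene0.png")
c=cv2.resize(a[170:300,230:400],(765,585),interpolation=cv2.INTER_CUBIC)
cv2.imwrite("pics/c1.png",c)
E
```

```text
(no output)
```

View pics/scene0.png

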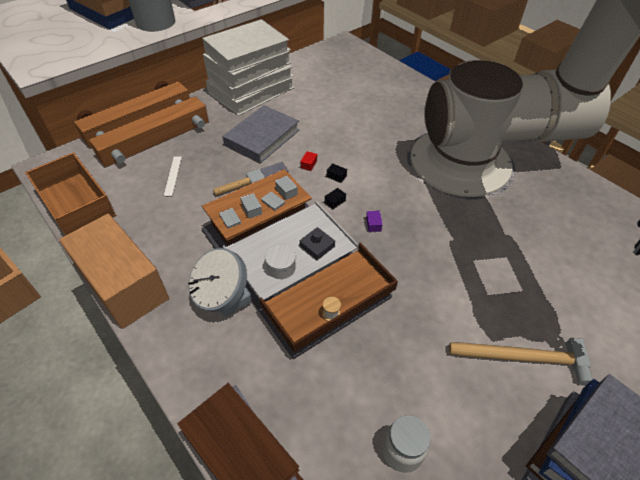

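View pics/c1.png

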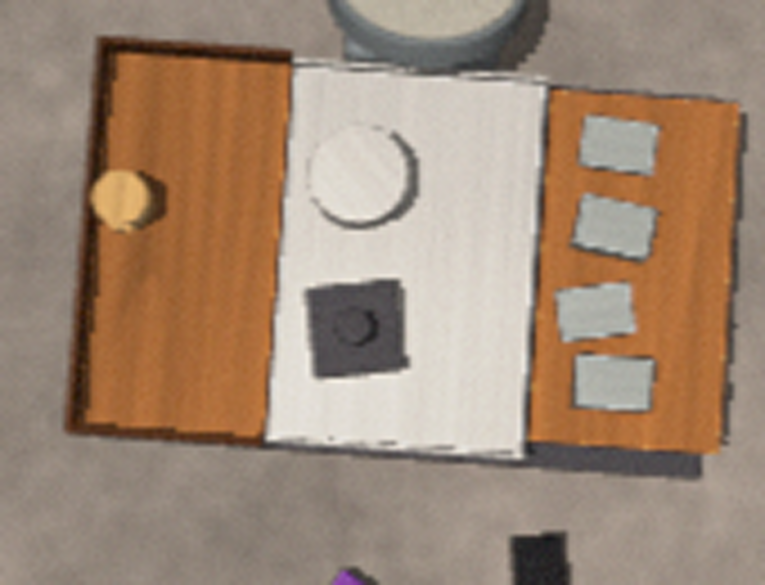

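```bash
python3 - <<'E'
from h import *
f=lambda x,y:(230+x/4.5,170+y/4.5)
for nm,x,y,z in[("ledge far+y",547,88,.078),("ledge far-y",740,103,.078),("ledge near-y",720,452,.078),("ledge near+y",528,441,.078),("traywall far+y",98,38,.069),("near+y",67,430,.069),("tray far pan side",291,52,.069),("near pan side",265,440,.069),("knob",354,326,.105),("tin top",361,175,.10),("spool top",122,199,.083),("b1",617,145,.087),("b2",615,227,.104),("b3",597,312,.087),("b4",614,383,.104)]:
    p=onz("top",*f(x,y),z);print(nm,p.round(4),"in scene:",pix("scene",p).round(1))
im=cv2.imread("pics/scene0.png");c=cv2.resize(im[240:320,175:255],(600,600),interpolation=cv2.INTER_CUBIC)
t=cv2.resize(im[170:270,190:350],(800,500),interpolation=cv2.INTER_CUBIC)
cv2.imwrite("pics/dial0.png",c);cv2.imwrite("pics/s1.png",t)
E
```

```text
ledge far+y [ 0.6702 -0.1085  0.078 ] in scene: [225.1 237.6]
ledge far-y [ 0.6592 -0.229   0.078 ] in scene: [200.3 203.6]
ledge near-y [ 0.4417 -0.2104  0.078 ] in scene: [282.4 167.3]
ledge near+y [ 0.4502 -0.0921  0.078 ] in scene: [310.3 195.6]
traywall far+y [0.7072 0.1726 0.069 ] in scene: [292.2 342.1]
near+y [0.4613 0.1926 0.069 ] in scene: [394.9 278.7]
tray far pan side [0.6968 0.0514 0.069 ] in scene: [258.5 295.6]
near pan side [0.4534 0.0702 0.069 ] in scene: [356.7 240.7]
knob [0.5207 0.0141 0.105 ] in scene: [316.  229.4]
tin top [0.6136 0.0086 0.1   ] in scene: [278.8 251.3]
spool top [0.603  0.1564 0.083 ] in scene: [330.1 301.2]
b1 [ 0.6322 -0.1503  0.087 ] in scene: [228.9 215.2]
b2 [ 0.579  -0.1457  0.104 ] in scene: [249.5 199.9]
b3 [ 0.5286 -0.1354  0.087 ] in scene: [271.3 197.7]
b4 [ 0.484  -0.1428  0.104 ] in scene: [284.8 181.9]
```

View pics/dial0.png

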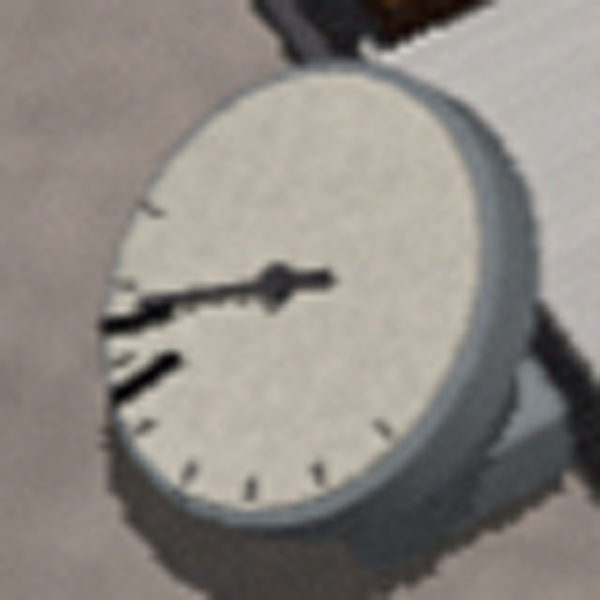

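View pics/s1.png

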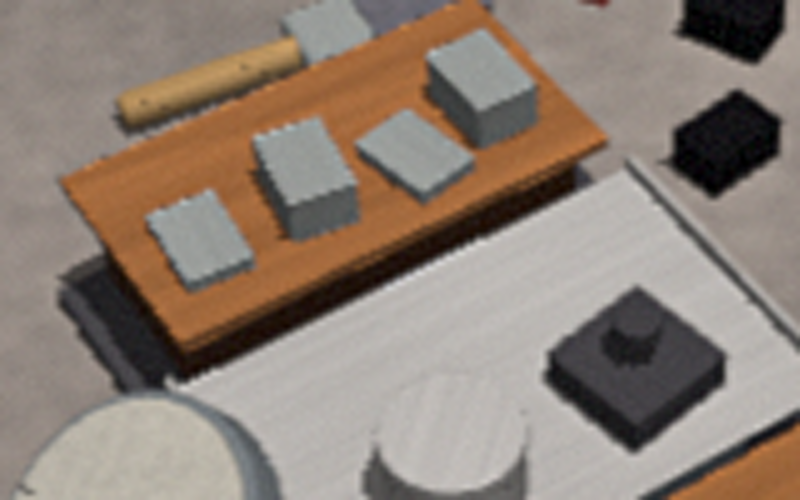

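```bash
cat >> h.py <<'E'
def needle(ticks,tail,tip):
    th=np.arange(8)*.396; M=np.c_[np.ones(8),np.cos(th),np.sin(th)]
    X,res,_,_=np.linalg.lstsq(M,np.array(ticks,float),rcond=None)
    v=np.linalg.solve(X[1:].T,np.array(tip,float)-tail); a=np.arctan2(v[1],v[0]); return X[0],np.sqrt(res),a,a/.00198
E
python3 - <<'E'
from h import *
print(needle([(385,430),(320,475),(250,488),(190,470),(145,427),(120,358),(120,285),(150,208)],(330,278),(140,302)))
# scale pose fit (top)
S=np.array([[110,-82],[110,-200],[-110,-200],[-110,-82],[121,201],[-121,201]])/1e3
W=np.array([[.6702,-.1085],[.6592,-.229],[.4417,-.2104],[.4502,-.0921],[.7072,.1726],[.4613,.1926]])
s=S-S.mean(0);v=W-W.mean(0);yaw=np.arctan2((s[:,0]*v[:,1]-s[:,1]*v[:,0]).sum(),(s*v).sum())
C=np.array([[np.cos(yaw),-np.sin(yaw)],[np.sin(yaw),np.cos(yaw)]]);o=W.mean(0)-C@S.mean(0)
print(yaw,o,(W-o-S@C.T).round(4))
for p in [(.5207,.0141),(.6136,.0086),(.603,.1564),(.6322,-.1503),(.579,-.1457),(.5286,-.1354),(.484,-.1428)]: print(((np.array(p)-o)@C).round(4))
E
```

```text
(array([290.01551184, 289.87538312]), array([3.60482005, 3.53925588]), np.float64(2.233918157062128), np.float64(1128.241493465721))
-0.08285109553582735 [ 0.56720109 -0.01889262] [[ 0.0002  0.0012]
 [-0.0011 -0.0017]
 [ 0.0007 -0.0013]
 [-0.0006 -0.0006]
 [ 0.0028  0.0012]
 [-0.002   0.0012]]
[-0.0491  0.029 ]
[0.044  0.0312]
[0.0212 0.1777]
[ 0.0757 -0.1256]
[ 0.0223 -0.1254]
[-0.0288 -0.1193]
[-0.0727 -0.1304]
```

```bash
cat >> h.py <<'E'
YAW=-0.0829; O=np.array([.5672,-.0189])
C2=np.array([[np.cos(YAW),-np.sin(YAW)],[np.sin(YAW),np.cos(YAW)]])
def s2w(x,y,z): return np.r_[O+C2@np.array([x,y]),z]
def w2s(p): return (np.array(p[:2])-O)@C2
def go(P,jaw=None):
    s=read_state();Rm=R.from_rotvec(s["orientation"]).as_matrix()
    d=Rm.T@(np.array(P)-s["ee_pos"])*1e3; t=None
    if jaw is not None:
        y=Rm[:,1]; a=np.arctan2(y[1],y[0]); t=-((jaw-a+np.pi/2)%np.pi-np.pi/2)
    return d.round(1),t
E
python3 - <<'E'
from h import *
k=onz("top",230+354/4.5,170+326/4.5,.0997);print(k,w2s(k))
print(go([k[0]-.06,k[1],.25],np.pi/2+YAW))
E
```

```text
[0.5210623  0.01411639 0.0997    ] [-0.04871318  0.02908257]
(array([-413.4, -370.4,  -18.7]), np.float64(-0.34585969776915415))
```

```bash
python3 -m pendant '[[0,[-413,-370,-19],-0.346],[0,[-413,-370,-19],-0.346],[0,[-413,-370,-19],-0.346],[0,[-413,-370,-19],-0.346],[0,[-413,-370,-19],-0.346],[0,[-413,-370,-19],-0.346],[0,[-413,-370,-19],-0.346],[0,[-413,-370,-19],-0.346],[0,[-413,-370,-19],-0.346],[0,[-413,-370,-19],-0.346],[0,[-413,-370,-19],-0.346],[0,[-413,-370,-19],-0.346],[0,[-413,-370,-19],-0.346],[0,[-413,-370,-19],-0.346],[0,[-413,-370,-19],-0.346],[0,[-413,-370,-19],-0.346],[0,[-413,-370,-19],-0.346]]' 60
python3 - <<'E'
from h import *
s=read_state();print(s["ee_pos"],s["orientation"])
im=snapshot("wrist");cv2.imwrite("pics/w0.png",im[:,:,::-1])
print(get_calibration("wrist"))
for t in("iron","tin","thick_a","thin_a","spool"):
    for b in boxes_of("wrist",t)[:3]:
        p=w("wrist",b["point"]);print(t,round(b["p"],2),p.round(4),w2s(p).round(4))
E
```

```text
time_s: 2.7
ee_pos: [0.4607, 0.0155, 0.2504]
orientation: [0.128, 3.139, -0.0]
wrist_force: [0.5, 0.6, 0.7]
grip_width: 0.0856
[0.46066038 0.01551821 0.25043175] [ 1.27744720e-01  3.13874997e+00 -1.03885718e-04]
{'intrinsics': array([[371.64829954,   0.        , 318.79692746],
       [  0.        , 371.64829954, 242.56147144],
       [  0.        ,   0.        ,   1.        ]]), 'eye': array([0.38553271, 0.02199926, 0.39306334]), 'attitude': array([-0.24089468, -0.22315594,  1.4776235 ])}
iron 0.62 [0.5186 0.0183 0.0752] [-0.0515  0.033 ]
tin 0.94 [0.6005 0.0157 0.0935] [0.0303 0.0373]
thick_a 0.75 [ 0.3306 -0.2486  0.0272] [-0.2168 -0.2485]
thick_a 0.71 [ 0.3034 -0.1639  0.0264] [-0.2509 -0.1663]
thick_a 0.69 [ 0.4821 -0.1357  0.1022] [-0.0752 -0.1234]
thin_a 0.77 [ 0.5296 -0.1293  0.0866] [-0.0283 -0.1131]
thin_a 0.35 [0.6013 0.0123 0.0932] [0.0314 0.0339]
spool 0.56 [0.5953 0.1701 0.0506] [0.0124 0.1906]
```

View pics/w0.png

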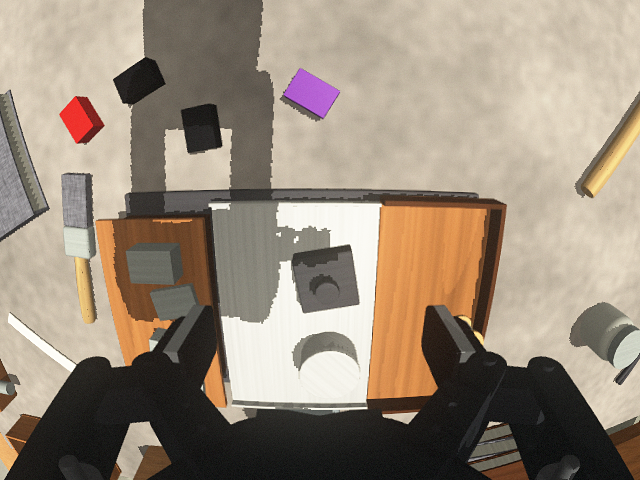

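```bash
cat >> h.py <<'E'
def wz(u,v,z,c=None):
    K,e,A=c or cam("wrist"); d=np.array([u-K[0,2],v-K[1,2]]);r=np.hypot(*d);t=r/K[0,0]
    k=np.sin(t)/r; D=A@np.array([d[0]*k,-d[1]*k,-np.cos(t)]); return e+D*(z-e[2])/D[2]
E
python3 - <<'E'
from h import *
for n,u,v,z in[("knob",326,286,.0997),("b4top",154,263,.104),("tintop",329,362,.0947),("ledge near-y",98,219,.078),("ledge near+y",206,216,.078),("tray near pan",381,199,.069),("tray near +y",506,203,.069)]:
    p=wz(u,v,z);print(n,p.round(4),w2s(p).round(4))
im=cv2.imread("pics/w0.png");cv2.imwrite("pics/w0c.png",cv2.resize(im[200:400,90:410],(800,500),interpolation=cv2.INTER_CUBIC))
E
```

```text
knob [0.5152 0.0173 0.0997] [-0.0548  0.0317]
b4top [ 0.4813 -0.133   0.104 ] [-0.0761 -0.1209]
tintop [0.5989 0.0141 0.0947] [0.0288 0.0355]
ledge near-y [ 0.4402 -0.2015  0.078 ] [-0.1114 -0.1925]
ledge near+y [ 0.4493 -0.0849  0.078 ] [-0.112  -0.0756]
tray near pan [0.4492 0.0722 0.069 ] [-0.1251  0.081 ]
tray near +y [0.4601 0.1974 0.069 ] [-0.1246  0.2067]
```

View pics/w0c.png

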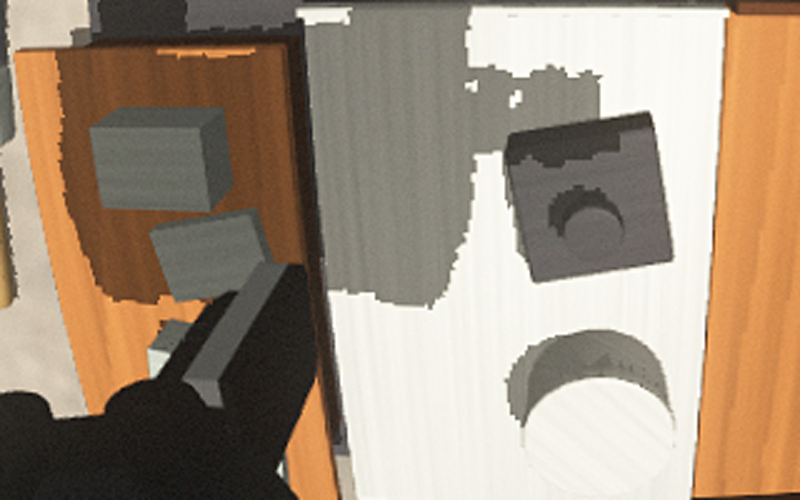

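```bash
python3 - <<'E'
from h import *
for n,u,v,z in[("knob",328,293,.0997),("b4top",150.8,267,.104),("tintop",330,374,.0947)]:
    p=wz(u,v,z);print(n,p.round(4),w2s(p).round(4))
E
```

```text
knob [0.522  0.0185 0.0997] [-0.0481  0.0335]
b4top [ 0.4849 -0.1372  0.104 ] [-0.0722 -0.1247]
tintop [0.6138 0.0141 0.0947] [0.0437 0.0367]
```

```bash
sed -i 's/O=np.array(\[.5672,-.0189\])/O=np.array([.5677,-.0144])/' h.py; python3 - <<'E'
from h import *
print(go([.5217,.0180,.078],np.pi/2+YAW), cam("wrist")[1])
print(s2w(-.049,.135,.1),"from knob",s2w(-.049,.135,.1)-np.array([.5217,.018,.1]))
E
```

```text
(array([-60.4,   8.2, 172.3]), np.float64(0.00033023764062822814)) [0.38570059 0.02150792 0.39297621]
[0.53004696 0.12419383 0.1       ] from knob [0.00834696 0.10619383 0.        ]
```

```bash
python3 -m pendant '[[0,[-60,8,40],0],[0,[-60,8,90],0],[0,[-60,8,130],0],[0,[-60,8,160],0],[0,[-60,8,172],0],[0,[-60,8,172],0],[0,[-60,8,172],0]]' 60
python3 - <<'E'
from h import *
print(go([.5217,.0180,.078]))
im=snapshot("wrist")[:,:,::-1];s=snapshot("scene")[:,:,::-1]
cv2.imwrite("pics/v1.png",np.hstack([cv2.resize(im[180:420,200:440],(400,400)),cv2.resize(s[190:290,250:350],(400,400),interpolation=cv2.INTER_CUBIC)]))
E
```

```text
time_s: 3.7
ee_pos: [0.5222, 0.0176, 0.0802]
orientation: [0.13, 3.137, -0.0]
wrist_force: [0.8, 0.1, 0.7]
grip_width: 0.0855
(array([0.5, 0.4, 2.2]), None)
```

View pics/v1.png

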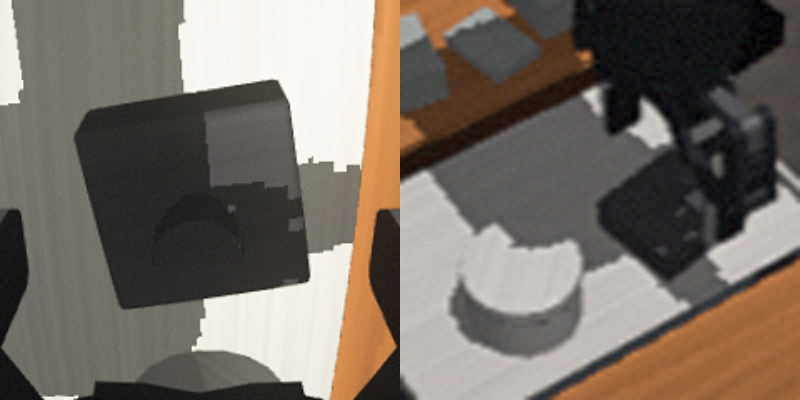

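```bash
python3 -m pendant '[[255,[0,0,2],0],[255,[0,0,2],0],[255,[0,0,2],0],[255,[0,0,2],0],[255,[0,0,2],0],[255,[0,0,2],0],[255,[0,0,2],0],[255,[0,0,-10],0],[255,[0,0,-25],0],[255,[0,0,-40],0],[255,[0,0,-40],0],[255,[0,0,-40],0]]' 60
python3 - <<'E'
from h import *
print(go(s2w(-.049,.135,.2)))
E
```

```text
time_s: 5.0
ee_pos: [0.5212, 0.0177, 0.1182]
orientation: [0.13, 3.139, -0.0]
wrist_force: [-1.0, 0.4, -4.9]
grip_width: 0.0196
(array([ -0. , 106.8, -81.8]), None)
```

```bash
python3 -m pendant '[[255,[0,20,0],0],[255,[0,55,0],0],[255,[0,90,0],0],[255,[0,107,0],0],[255,[0,107,0],0],[255,[0,107,20],0],[255,[0,107,38],0],[255,[0,107,45],0],[255,[0,107,47],0],[255,[0,107,47],0],[255,[0,107,47],0]]'
python3 - <<'E'
from h import *
print(go(s2w(-.049,.135,.0685)),w2s(read_state()["ee_pos"]))
E
```

```text
time_s: 6.1
ee_pos: [0.5305, 0.1242, 0.072]
orientation: [0.13, 3.138, 0.0]
wrist_force: [-0.2, 0.8, -5.3]
grip_width: 0.0195
(array([ 0.5, -0. ,  3.5]), None) [-0.04852215  0.13503933]
```

```bash
python3 -m pendant '[[255,[0,0,1],0],[255,[0,0,2],0],[255,[0,0,3],0],[255,[0,0,3],0]]'; python3 -m pendant '[[255,[0,0,1],0],[255,[0,0,1],0]]'
```

```text
time_s: 6.5
ee_pos: [0.5301, 0.1243, 0.0682]
orientation: [-0.13, -3.139, 0.0]
wrist_force: [-0.0, -0.5, -4.8]
grip_width: 0.0199
time_s: 6.7
ee_pos: [0.5302, 0.1244, 0.0674]
orientation: [0.13, 3.139, 0.0]
wrist_force: [-0.8, 0.5, -3.3]
grip_width: 0.0195
```

```bash
python3 -m pendant '[[255,[0,0,0.7],0],[255,[0,0,0.7],0],[255,[0,0,0.7],0]]'
```

```text
time_s: 7.0
ee_pos: [0.5303, 0.1244, 0.0674]
orientation: [0.13, 3.138, -0.0]
wrist_force: [-5.3, -0.9, 9.0]
grip_width: 0.0196
```

```bash
python3 -m pendant '[[110,[0,0,0],0],[110,[0,0,0],0],[110,[0,0,0],0],[110,[0,0,0],0],[110,[0,0,-15],0],[110,[0,0,-50],0],[110,[0,0,-100],0],[110,[0,0,-130],0],[110,[0,0,-130],0],[110,[0,0,-130],0]]'
python3 - <<'E'
from h import *
print(go([.4855,-.1375,.15]))
s=snapshot("scene")[:,:,::-1];cv2.imwrite("pics/sc2.png",s)
cv2.imwrite("pics/v2.png",np.hstack([cv2.resize(s[245:315,180:250],(500,500),interpolation=cv2.INTER_CUBIC),cv2.resize(s[220:340,270:340][20:],(300,500),interpolation=cv2.INTER_CUBIC)]))
for t in("iron",):
    for b in boxes_of("scene",t)[:3]: print(b["p"],w2s(w("scene",b["point"])),w("scene",b["point"]))
E
```

```text
time_s: 8.0
ee_pos: [0.5303, 0.1244, 0.1968]
orientation: [0.13, 3.138, 0.0]
wrist_force: [0.4, -0.7, -0.7]
grip_width: 0.0485
(array([  23. , -264.7,   46.8]), None)
0.56 [-0.04124249  0.14305443] [0.53844478 0.13157823 0.06677685]
```

View pics/v2.png

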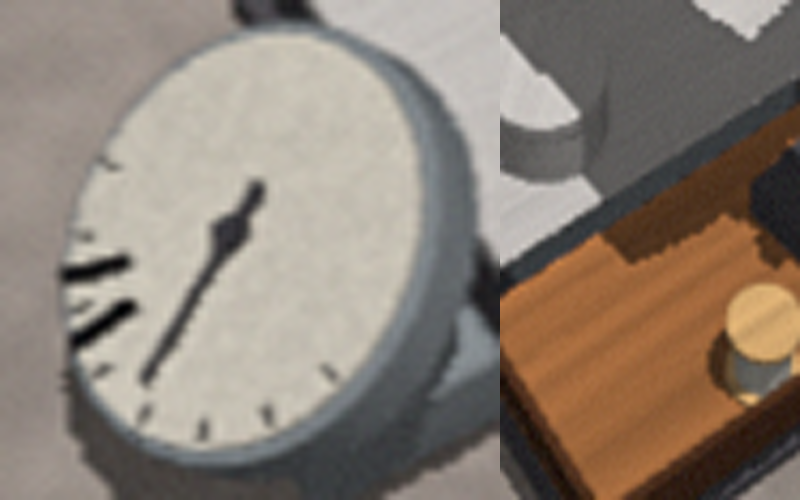

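```bash
python3 - <<'E'
from h import *
print(needle([(330,372),(266,417),(203,430),(145,413),(103,370),(80,305),(82,237),(108,163)],(257,187),(147,380)))
E
```

```text
(array([240.36636167, 240.01339588]), array([3.61825215, 5.0477512 ]), np.float64(1.2085391193751043), np.float64(610.373292613689))
```

```bash
python3 -m pendant '[[0,[8,-50,5],-0.04],[0,[12,-100,10],-0.04],[0,[16,-150,15],-0.04],[0,[20,-200,25],-0.04],[0,[23,-240,40],-0.04],[0,[23,-265,47],-0.04],[0,[23,-265,47],-0.04],[0,[23,-265,47],-0.04],[0,[23,-265,47],-0.04]]' 50
python3 - <<'E'
from h import *
print(go([.4855,-.1375,.081]))
im=snapshot("wrist")[:,:,::-1]
for b in masks_of("wrist","thick_a")[:4]:
    m=b["region"].astype(np.uint8);ys,xs=np.nonzero(m);print("thick",b["p"],xs.mean(),ys.mean(),len(xs))
cv2.imwrite("pics/v3.png",cv2.resize(im[150:450,120:520],(800,600)))
E
```

```text
time_s: 9.0
ee_pos: [0.4853, -0.1371, 0.1494]
orientation: [-0.066, -3.14, -0.001]
wrist_force: [-0.7, -0.3, 0.5]
grip_width: 0.0855
(array([-0.2, -0.4, 68.4]), None)
thick 0.89 504.6185454545454 56.23345454545454 2750
thick 0.8 363.9847972972973 74.1125 2960
thick 0.76 267.0814917127072 11.160220994475138 1448
thick 0.74 317.3734351145038 388.70503816793894 3275
```

View pics/v3.png

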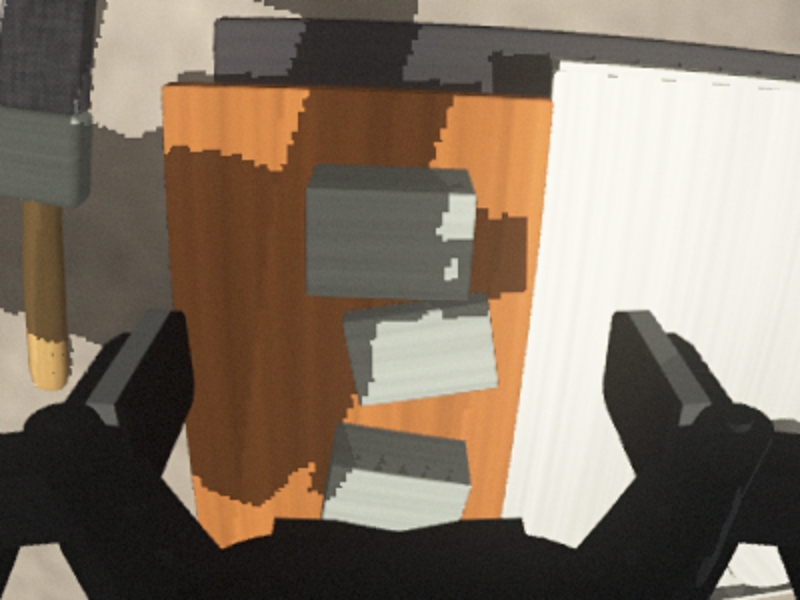

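```bash
python3 - <<'E'
from h import *
print(wz(315,270.5,.104), wz(335.5,329,.087)); 
f=lambda x,y,z:wz(120+x/2,150+y/2,z)
for a,b,z in[((362,405),(498,386),.087),((306,295),(472,300),.104),((306,187),(476,193),.104)]:
    d=f(*b,z)-f(*a,z);print(np.degrees(np.arctan2(d[1],d[0])),np.linalg.norm(d),((f(*b,z)+f(*a,z))/2).round(4))
E
```

```text
[ 0.48396489 -0.13826835  0.104     ] [ 0.53127704 -0.1274992   0.087     ]
96.72146087853986 0.04502818522870053 [ 0.5459 -0.1282  0.087 ]
85.78684521516855 0.04676458258903916 [ 0.5011 -0.1393  0.104 ]
85.52621394719705 0.045392670224576326 [ 0.4695 -0.1374  0.104 ]
```

```bash
python3 -m pendant '[[0,[0,-1,30],0.03],[0,[0,-1,55],0.03],[0,[0,-1,67],0.03],[0,[0,-1,68],0.03],[0,[0,-1,68],0.03],[255,[0,-1,68],0.03],[255,[0,-1,68],0.03],[255,[0,-1,68],0.03],[255,[0,-1,68],0.03],[255,[0,-1,68],0.03],[255,[0,-1,68],0.03]]' 50
python3 - <<'E'
from h import *
p=read_state()["ee_pos"];print(w2s(p)); print(go(np.r_[s2w(-.075,-.03,.085)]))
E
```

```text
time_s: 10.2
ee_pos: [0.4856, -0.139, 0.0825]
orientation: [0.114, 3.138, -0.001]
wrist_force: [-2.0, 1.7, 7.5]
grip_width: 0.0452
[-0.07149042 -0.13093252]
(array([  2.5, 101. ,  -2.5]), None)
```

```bash
python3 -m pendant '[[255,[0,0,-3],0],[255,[0,0,-3],0],[255,[2,30,-3],0],[255,[2,65,-3],0],[255,[2,95,-3],0],[255,[2,109,-3],0],[255,[2,109,-3],0],[255,[2,109,-3],0],[255,[2,109,5],0],[255,[2,109,11],0],[255,[2,109,13],0],[255,[2,109,13],0]]' 50
python3 - <<'E'
from h import *
p=read_state()["ee_pos"];print(w2s(p),p)
E
```

```text
time_s: 11.4
ee_pos: [0.4909, -0.0304, 0.068]
orientation: [-0.115, -3.138, -0.0]
wrist_force: [0.6, -0.6, -3.0]
grip_width: 0.0451
[-0.07520592 -0.02227001] [ 0.49090828 -0.03036609  0.06801218]
```

Holding 3 N (300 g), just about to touch; lower so the pan carries it.

```bash
python3 -m pendant '[[255,[0,0,2],0],[255,[0,0,4],0],[255,[0,0,5.5],0],[255,[0,0,5.5],0],[255,[0,0,5.5],0]]' 50
```

```text
time_s: 11.9
ee_pos: [0.4913, -0.03, 0.0632]
orientation: [0.114, 3.139, -0.0]
wrist_force: [0.2, -2.1, -0.1]
grip_width: 0.0449
```

```bash
python3 -m pendant '[[78,[0,0,0],0],[78,[0,0,0],0],[78,[0,0,0],0],[78,[0,0,-20],0],[78,[0,0,-50],0],[40,[0,0,-75],0],[40,[0,0,-75],0],[40,[0,0,-75],0]]' 50
python3 - <<'E'
from h import *
print(go([.530,-.128,.14],np.radians(96.7)))
im=snapshot("wrist")[:,:,::-1]
s=snapshot("scene")[:,:,::-1]
cv2.imwrite("pics/v4.png",np.hstack([cv2.resize(im[180:480,170:470],(400,400)),cv2.resize(s[175:275,230:330],(400,400),interpolation=cv2.INTER_CUBIC)]))
E
```

```text
time_s: 12.7
ee_pos: [0.4913, -0.03, 0.1382]
orientation: [0.114, 3.139, -0.0]
wrist_force: [0.1, 0.1, 0.3]
grip_width: 0.0722
(array([-45.7, -94.9,  -1.7]), np.float64(-0.18970668188735207))
```

View pics/v4.png

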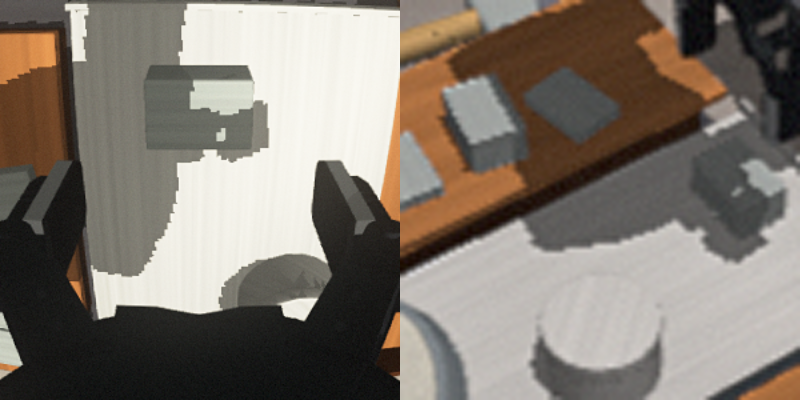

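```bash
python3 -m pendant '[[40,[-23,-48,-2],-0.1],[40,[-46,-95,-2],-0.19],[40,[-46,-95,-2],-0.19],[40,[-46,-95,-2],-0.19],[40,[-46,-95,30],-0.19],[40,[-46,-95,50],-0.19],[40,[-46,-95,58],-0.19],[40,[-46,-95,58],-0.19],[40,[-46,-95,58],-0.19]]' 50
python3 - <<'E'
from h import *
print(go([.530,-.128,.078],np.radians(96.7)))
E
```

```text
time_s: 13.7
ee_pos: [0.5304, -0.1277, 0.081]
orientation: [-0.184, 3.135, -0.001]
wrist_force: [0.8, -0.2, 0.1]
grip_width: 0.0723
(array([ 0.5, -0.2,  3. ]), np.float64(0.0005473610278963204))
```

```bash
python3 -m pendant '[[40,[0,0,3],0],[40,[0,0,3],0],[255,[0,0,3],0],[255,[0,0,3],0],[255,[0,0,3],0],[255,[0,0,3],0],[255,[0,0,3],0],[255,[0,0,3],0]]' 40
python3 -m pendant '[[255,[0,0,-3],0],[255,[0,0,-3],0],[255,[0,0,-3],0]]' 40
python3 - <<'E'
from h import *
print(go(s2w(-.028,-.024,.08),np.pi/2+YAW))
E
```

```text
time_s: 14.5
ee_pos: [0.5303, -0.1282, 0.0777]
orientation: [-0.184, 3.136, -0.001]
wrist_force: [-2.1, 0.9, 5.9]
grip_width: 0.0447
time_s: 14.8
ee_pos: [0.5302, -0.1281, 0.0802]
orientation: [-0.184, 3.136, -0.0]
wrist_force: [-0.1, 0.8, -1.0]
grip_width: 0.0447
(array([-18.3,  90.6,   0.2]), np.float64(0.2000814307045493))
```

```bash
python3 -m pendant '[[255,[-2,25,-2],0],[255,[-8,55,-2],0.1],[255,[-16,91,-2],0.2],[255,[-16,91,-2],0.2],[255,[-16,91,-2],0.2],[255,[-16,91,10],0.2],[255,[-16,91,18],0.2],[255,[-16,91,21],0.2],[255,[-16,91,21],0.2],[255,[-16,91,21],0.2]]' 40
python3 -m pendant '[[255,[0,0,1],0],[255,[0,0,2],0],[255,[0,0,3],0],[255,[0,0,3],0],[255,[0,0,3],0]]' 40
python3 - <<'E'
from h import *
p=read_state();print(w2s(p["ee_pos"]),p["ee_pos"],p["wrist_force"])
E
```

```text
time_s: 15.8
ee_pos: [0.5355, -0.0362, 0.0591]
orientation: [-0.131, -3.139, 0.0]
wrist_force: [0.4, -1.1, -0.9]
grip_width: 0.0447
time_s: 16.3
ee_pos: [0.5354, -0.0358, 0.0562]
orientation: [0.13, 3.139, -0.0]
wrist_force: [0.8, -0.7, -0.7]
grip_width: 0.0443
[-0.0303703  -0.02403314] [ 0.53544393 -0.03583579  0.05616072] [ 0.78400453 -0.65026103 -0.71279184]
```

```bash
python3 -m pendant '[[255,[0,0,1],0],[255,[0,0,1],0],[255,[0,0,1],0],[255,[0,0,1],0]]' 40
python3 -m pendant '[[78,[0,0,0],0],[78,[0,0,0],0],[78,[0,0,0],0],[78,[0,0,0],0],[78,[0,0,-20],0],[78,[0,0,-60],0],[78,[60,0,-100],0],[78,[110,0,-140],0],[78,[110,0,-140],0],[78,[110,0,-140],0],[78,[110,0,-140],0],[78,[110,0,-140],0],[78,[110,0,-140],0],[78,[110,0,-140],0],[78,[110,0,-140],0]]' 40
python3 - <<'E'
from h import *
s=snapshot("scene")[:,:,::-1]
im=snapshot("wrist")[:,:,::-1]
cv2.imwrite("pics/v5.png",np.hstack([cv2.resize(s[245:315,180:250],(400,400),interpolation=cv2.INTER_CUBIC),cv2.resize(s[170:330,200:360],(400,400),interpolation=cv2.INTER_CUBIC)]))
E
```

```text
time_s: 16.7
ee_pos: [0.5354, -0.0358, 0.0551]
orientation: [-0.13, -3.139, 0.0]
wrist_force: [0.2, -0.4, 0.6]
grip_width: 0.0448
time_s: 18.2
ee_pos: [0.4259, -0.0267, 0.1945]
orientation: [-0.13, -3.138, -0.0]
wrist_force: [0.3, -0.5, -0.5]
grip_width: 0.0592
```

View pics/v5.png

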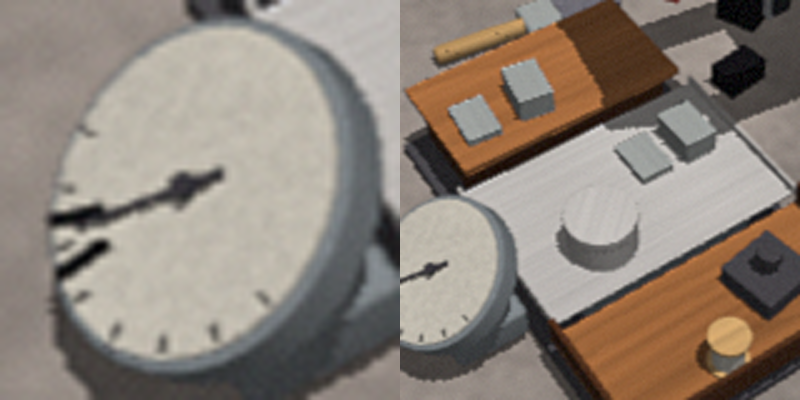

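```bash
python3 - <<'E'
from h import *
print(needle([(264,298),(214,332),(163,344),(116,330),(82,296),(65,245),(66,188),(87,131)],(220,175),(100,213)))
ims=np.mean([snapshot("scene").astype(float) for _ in range(6)],0).astype(np.uint8)[:,:,::-1]
cv2.imwrite("pics/v6.png",cv2.resize(ims[265:301,185:225],(800,720)[::1],interpolation=cv2.INTER_CUBIC)[:600])
c=get_calibration("top")
E
```

```text
(array([192.92399092, 191.91337575]), array([2.21776279, 2.47316213]), np.float64(2.0717553928789387), np.float64(1046.3411075146155))
```

View pics/v6.png

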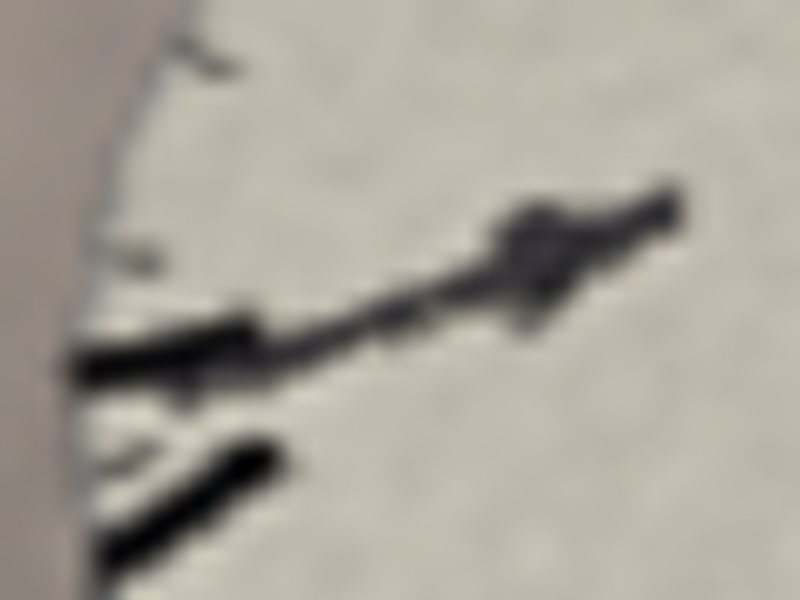

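```bash
python3 - <<'E'
from h import *
T=[(264,298),(214,332),(163,344),(116,330),(82,296),(65,245),(66,188),(87,131)]
for tip in[(180,395),(180,380),(180,365)]:print(needle(T,(675,205),tip)[2:])
# direct lines of the heavy marks (tick frame crop v6) 
for a,b in[((270,455),(105,560)),((250,330),(80,370))]:print(needle(T,a,b)[2:])
E
```

```text
(np.float64(2.0126263100924033), np.float64(1016.4779343901027))
(np.float64(2.0392192093486186), np.float64(1029.9086915902114))
(np.float64(2.0659493831239), np.float64(1043.408779355505))
(np.float64(1.8007871389820265), np.float64(909.4884540313265))
(np.float64(2.143947250317104), np.float64(1082.801641574295))
```

```bash
python3 -c "
from bench import *
print(read_state()['time_s'],finish_job())"
```

```text
the job is handed in; nothing more can be done
18.6 None
```

The weight is made up on the scale, and I handed the job in at 18.6 s.

**What I did:** I lifted the iron by its knob into the tray and set it down upright. With the iron off, the dial read about 610 g for the tin. From the first reading with the iron still on, the tin came to about 630 g. I then took one thick block (300 g) and one thin block (100 g) off the ledge, slid each out to the pan in the gripper, and laid them flat.

**Last checks:**
- **Needle:** it rests at about 2.01–2.07 rad (1016–1046 g). The marks' inner edges are near 1.82 and 2.14 rad, so it is between them, though nearer the upper one. In the scene camera's slanted view the needle tip partly overlaps the upper mark, so I relied on the measured direction and the block masses, which agreed.
- **Objects:** the iron is upright in the tray and the tin is still on the pan. The other thick and thin blocks are still on the ledge, and no block is leaning. The spool is undisturbed, and I saw nothing else on the bench moved.
- **Robot:** the gripper is clear of everything. The highest wrist force reported at the end of a move was about 10 N.

**One disagreement:** the top camera put things about 5 mm off in y compared with the wrist and scene cameras. I corrected for that before grasping, and all three grasps held.

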